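# Dock the accessory bin and hang the plug caddy on its rim

## Task

Slide the teal accessory bin along its docking bay until it is fully home on the two pins of the end stop. Then hang the small yellow plug caddy by its own black hook over the middle part of the bin's front rim (the rim away from the end stop), outside the bin; lower it on rather than drop it, and let go with the bin still home. Leave the bottle, the brass cone foot and the metal barrel where they are.

Things in the scene. Friction and masses are not known exactly. Their poses are not given: they have to be found in the camera images.
- bay: Fixed docking bay: dark steel sled plate 250 x 220 x 8 mm (x -161 to +89 mm) with aluminium guide rails along x (inner faces y = +-92 mm, from x = -93 mm, tops 33 mm up; flared mouths to x = -128 mm) and an end stop. Origin: on the bench, directly under the bin's origin when the bin is home. +x points along the rails to the stop, z up.
- bay_stop (a point): Middle of the end stop's front face: x = +72 mm, y = 0, z = 38 mm in the bay's frame. The stop is aluminium, 220 mm wide, 68 mm high. Two brass pins, 10 mm thick and 10 mm long, point from it to -x at y = +-60 mm, 38 mm above the bench.
- bin: Loose teal open bin on the sled plate, 120 (x) x 180 (y) x 80 mm high, walls 5 mm, about 0.7 kg; parts fixed inside below 40 mm. Black 12 mm block with two 15 mm pin holes on its +x side. Origin: centre of underside; axes as the bay's. Starts between the rails (2 mm play a side) 50 to 90 mm short of home; a 2 to 8 N push slides it. Home: block on the stop, origin at x = 0, z = 8 mm in the bay's frame.
- bin_rim (a point): Middle of the top edge of the bin's front (-x) wall, in the middle of the wall's 5 mm thickness: 57.5 mm to -x of the bin's origin, 80 mm up. Axes as the bin's. The outer front face lies 2.5 mm further to -x.
- caddy: Loose yellow plug caddy, about 0.15 kg, upright on the bench. Box 45 (x) x 50 (y) x 45 mm high, brass plugs fixed inside, none above its edge; grip it across its 50 mm width (y). A 40 mm wide black hook rises on its +x side to 64 mm. Origin: centre of the box's underside; x points toward the hook, z up. Hung, its x points as the bin's x, its bottom 20 mm over the sled plate.
- caddy_hook (a point): Middle of the underside of the hook's bridge, centred in its gap: x = +29, y = 0, z = 60 mm from the caddy's origin, same axes. The bridge is 4 mm thick. The gap opens downward, 13 mm wide along x (from the box's +x face at 22.5 mm to the tongue at 35.5 mm); the tongue is 3 mm thick and reaches down to z = 36 mm. Hung, this point rests on the rim.
- bottle: Bystander: white bottle with red cap, 52 mm across, 130 mm high. Origin: centre of its underside.
- footer: Bystander: brass cone foot standing on its narrow end, 52 mm across, 42 mm high. Origin: centre of its underside.
- barrel: Bystander: upright aluminium barrel 38 mm across, 85 mm high. Origin: centre of its underside.
There are look-alikes about, which are no part of the job. Of the things like the bin, leave any that is brown; of the rest the smaller one is meant.

How it is judged:
On the way, in this order (a step that is already met when the one before it is completed fails the run):
1. the bin is pushed home on the pins, the caddy not yet on it (x of bin in the frame of bay above -0.005 m and z of bin in the frame of bay between 0.005 and 0.012 m and angle between bin's own z axis and vertical below 0.05 rad and contact force between caddy and bin below 0.05 N), for 0.2 s.
2. the caddy hangs by its hook on the bin's front rim, released, with the bin home (x of bin in the frame of bay above -0.005 m and z of bin in the frame of bay between 0.005 and 0.012 m and angle between bin's own z axis and vertical below 0.05 rad and x of caddy_hook in the frame of bin_rim between -0.008 and 0.008 m and y of caddy_hook in the frame of bin_rim between -0.05 and 0.05 m and z of caddy_hook in the frame of bin_rim between -0.004 and 0.005 m and x of caddy in the frame of bin_rim below -0.012 m and angle between caddy's own z axis and vertical below 0.2 rad and contact force between caddy and bin above 0.3 N and contact force between caddy and the fingers below 0.05 N), for 0.3 s.
At the end, for the whole second after the job is handed in: The bin stands upright on the sled plate within 5 mm of fully home. The caddy hangs outside its front rim by the hook: bridge resting on the rim (within 5 mm in height, rim inside the hook's gap), within 50 mm of the rim's middle, tilted under 0.2 rad (11 degrees), released. Both at rest (all of step 2 and linear speed of each of caddy, bin below 0.03 m/s); the robot touches nothing.
It fails at once if the bottle is shifted by more than 30 mm or tipped over (distance of bottle from where it was at the start of the episode above 0.03 m or angle between bottle's own z axis and vertical above 0.5 rad).
It fails at once if the cone foot is shifted by more than 30 mm or tipped over (distance of footer from where it was at the start of the episode above 0.03 m or angle between footer's own z axis and vertical above 0.5 rad).
It fails at once if the metal barrel is shifted by more than 30 mm or tipped over (distance of barrel from where it was at the start of the episode above 0.03 m or angle between barrel's own z axis and vertical above 0.5 rad).
It fails at once if the caddy is dropped: it falls faster than 0.6 m/s with no finger touching it (contact force between caddy and the fingers below 0.05 N and linear speed of caddy above 0.6 m/s).
It also fails if it takes over 64 s, if anything falls off the work surface, if the arm or the gripper's body presses on something with over 40 N, if the wrist force passes 120 N, or if a joint passes its speed limit or range.

## Robot

A 6-joint arm with a two-finger parallel gripper is mounted at the origin on the work surface. World frame = base frame: x ahead of the robot, y to its left, z up, the work surface at z = 0. Lengths are in m, angles in rad, forces in N, time in s.
With the tool pointing down it reaches from about 0.275 to 0.75 m from the base axis. Payload 10.2 kg.
Tool frame: the origin (TCP) lies midway between the tips of the shut fingers; the grasp point (between the pads) lies 19 mm behind it; x points along the fingers, y is the direction in which the jaws open and shut, and the axes are right-handed (so a half turn about x gives the same grasp; the last joint's range is limited). The gripper opens to 85 mm and grips with 20 to 120 N. Pads are 22 mm wide; open, the fingers measure 114 mm over their backs; the gripper's body (76 mm by 85 mm) begins 54 mm behind the grasp point. The pads swing forward as they close: fully open they stand 13 mm farther back than shut.
Start: joints at [1.115, 0.313, 1.498, -0, 1.331, -0.223], TCP at [0.121, 0.511, 0.231] pointing down, gripper open.
Joint ranges: [-2.94, 2.94], [-0.97, 2.17], [0.19, 2.56], [-1.23, 4.37], [0.02, 3.11], [-2.88, 2.88]. Speed limits (rad/s): [2.39, 2.39, 3.01, 3.14, 3.14, 3.14].

## Interface

Orientations are given as a unit quaternion [w, x, y, z].
In Python, from rig import robot gives the robot as it stands. Calls block until the motion is done:
- robot.move_ptp(position, orientation): joint-space move of the TCP to a pose.
- robot.move_l(position, ori=None, vel=0.15, until_force=None): straight line of the TCP; ori=None keeps the orientation; vel is the mean speed in m/s. With until_force (N) it stops when the force on the tool has changed by that much, and returns True; else False.
- robot.goto_joints(angles): joint-space move.
- robot.open_gripper() and robot.gripper_close(newtons=None): open the fingers fully, or close them until they stop; newtons is the grip in N (None keeps the last).
- robot.sleep(seconds).
- robot.inverse_kinematics(position, orientation): joint angles nearest the present ones, or None.
- robot.snapshot(name): name is "side" or "top"; returns the picture (480x640x3 uint8, red, green, blue); there is no depth.
- robot.get_calibration(name): a dict with "vertical_fov" (degrees; the focal length in pixels is half the picture's height over the tangent of half this angle, whatever the lens; pixels are square), "cx", "cy" (the principal point, pixels), "cam_to_world" (4x4, takes a point from camera to world coordinates). Camera axes: x right, y down, z forward; pixel columns grow to the right and rows downward; lengths in m; the calibration is good to about 2 mm. A picture is of the moment at which its call begins. get_calibration takes no time and is no camera call.
A pose or a line that the arm cannot do raises robot.PlanningError and nothing moves.
- robot.job_done(): hands the job in, once; it reports no verdict.
Readings, each from a call of its own:
- robot.read_time(): time.
- robot.read_qpos(): joint angles.
- robot.read_dq(): joint speeds.
- robot.read_tau(): joint torques, N m.
- robot.read_ee_pos(): TCP position.
- robot.read_tool_rot(): TCP orientation.
- robot.read_ft_force(): force on the tool from outside, world axes, zero at the start.
- robot.read_wrist_torque(): the same for the moment, N m.
- robot.read_gripper_width(): finger opening in m.
Only numpy, scipy, OpenCV 4.12 (cv2) and the standard library are available. Lean on these libraries where they do the work, as an engineer would, in place of code of your own. Each camera call takes 0.05 s, during which the arm holds its last target. There are 200 camera calls.

## Working session

There is one attempt and no reset: what is moved stays moved. The work goes in short steps, each a Python script; the robot and the scene stay as the last script left them, time stands still between calls to the robot, and variables do not carry over. Pictures are saved under pics/ and viewed, about 8 in all and at most 12, crops included, and the job is handed in when it is done.

```bash
mkdir -p pics; python3 - <<'E'
from rig import robot
import cv2,numpy as np
for n in("top","side"):
    im=robot.snapshot(n); cv2.imwrite(f"pics/{n}0.png",im[:,:,::-1]); c=robot.get_calibration(n); print(n,c)
print(robot.read_time(),robot.read_ee_pos(),robot.read_tool_rot(),robot.read_gripper_width())
E
```

```text
top {'vertical_fov': 46.353712580540375, 'cx': 317.627851010701, 'cy': 235.53803759019823, 'cam_to_world': array([[ 0.0187862 , -0.99666989,  0.07934862,  0.38517325],
       [-0.99967638, -0.01736266,  0.01859235, -0.01251315],
       [-0.01715274, -0.07967222, -0.99667353,  1.33782612],
       [ 0.        ,  0.        ,  0.        ,  1.        ]])}
side {'vertical_fov': 42.17677794175861, 'cx': 332.1934274290446, 'cy': 241.359031113594, 'cam_to_world': array([[ 0.83531705, -0.38679438,  0.39068598,  0.01069397],
       [-0.54951975, -0.60880447,  0.57217581, -0.70091695],
       [ 0.01653698, -0.69263787, -0.72109591,  0.96328176],
       [ 0.        ,  0.        ,  0.        ,  1.        ]])}
0.1 [0.1210148  0.51062023 0.23079344] [ 0.70218396  0.08173073  0.70245852 -0.08252149] 0.0856614428789628
```

View pics/top0.png

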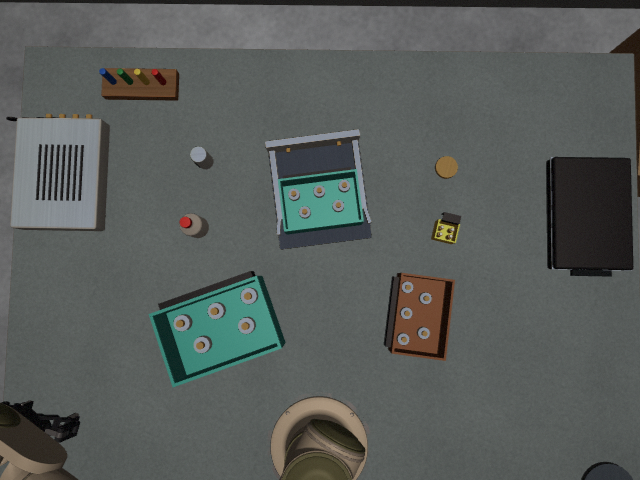

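View pics/side0.png

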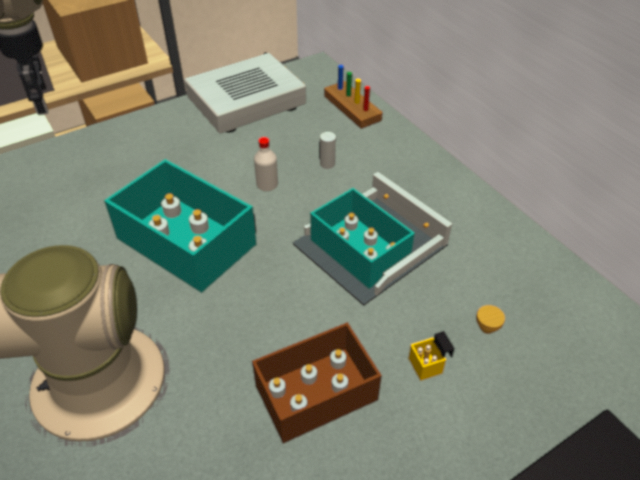

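```bash
cat > h.py <<'E'
import numpy as np,cv2
from rig import robot
def ray(n,uv):
    c=robot.get_calibration(n);f=240/np.tan(np.radians(c["vertical_fov"])/2);T=c["cam_to_world"]
    uv=np.atleast_2d(uv).astype(float)
    d=np.c_[(uv[:,0]-c["cx"])/f,(uv[:,1]-c["cy"])/f,np.ones(len(uv))]@T[:3,:3].T
    return T[:3,3],d
def onz(n,uv,z):
    o,d=ray(n,uv);return o+d*((z-o[2])/d[:,2])[:,None]
def tri(a,b):
    o1,d1=ray("top",a);o2,d2=ray("side",b);d1,d2=d1[0],d2[0]
    s=np.linalg.lstsq(np.c_[d1,-d2],o2-o1,rcond=None)[0]
    p,q=o1+s[0]*d1,o2+s[1]*d2;return (p+q)/2,np.linalg.norm(p-q)
def proj(n,P):
    c=robot.get_calibration(n);f=240/np.tan(np.radians(c["vertical_fov"])/2);T=np.linalg.inv(c["cam_to_world"])
    p=np.atleast_2d(P)@T[:3,:3].T+T[:3,3];return np.c_[f*p[:,0]/p[:,2]+c["cx"],f*p[:,1]/p[:,2]+c["cy"]]
def mask(im,lo,hi,box):
    m=cv2.inRange(cv2.cvtColor(im,cv2.COLOR_RGB2HSV),lo,hi);o=np.zeros_like(m);x0,y0,x1,y1=box;o[y0:y1,x0:x1]=m[y0:y1,x0:x1];return o
E
python3 - <<'E'
from h import *
np.set_printoptions(precision=4,suppress=True)
t=cv2.imread("pics/top0.png")[:,:,::-1].copy();s=cv2.imread("pics/side0.png")[:,:,::-1].copy()
def rect(n,m,z):
    c=max(cv2.findContours(m,cv2.RETR_EXTERNAL,cv2.CHAIN_APPROX_NONE)[0],key=cv2.contourArea)
    p=onz(n,c.reshape(-1,2),z)[:,:2]
    r=cv2.minAreaRect((p*1000).astype(np.float32));print(n,z,r,cv2.boundingRect(c));return r
bt=mask(t,(75,100,60),(95,255,255),(260,150,380,245)); rect("top",bt,.088)
yt=mask(t,(20,120,60),(35,255,255),(425,205,470,250)); rect("top",yt,.045)
ys=mask(s,(20,120,60),(35,255,255),(400,325,460,385)); rect("side",ys,.045)
for n,uv in(("bottle",(188,222)),("barrel",(199,154)),("foot",(446,167))):print(n,onz("top",uv,{"bottle":.13,"barrel":.085,"foot":.042}[n]))
cr=lambda im,x,y,w,h,k:cv2.resize(im[y:y+h,x:x+w],None,fx=k,fy=k,interpolation=cv2.INTER_CUBIC)
a=cr(t,257,120,125,140,4)[:,:500]; b=cr(t,425,205,50,50,6)[:280,:300];c=cr(s,400,325,60,60,5)[:280,:300]
cv2.imwrite("pics/crop1.png",np.hstack([a,np.vstack([b,c])])[:,:,::-1])
E
```

```text
top 0.088 ((565.0062866210938, 6.590446472167969), (120.36016082763672, 179.679931640625), 8.321125030517578) (278, 169, 86, 63)
top 0.045 ((502.90155029296875, -282.56683349609375), (55.469627380371094, 49.078495025634766), 77.28147888183594) (432, 219, 28, 25)
side 0.045 ((493.6019287109375, -294.860107421875), (72.65919494628906, 62.154361724853516), 77.11363220214844) (409, 337, 37, 43)
bottle [[0.506  0.2925 0.13  ]]
barrel [[0.6664 0.2845 0.085 ]]
foot [[ 0.6539 -0.2848  0.042 ]]
```

View pics/crop1.png

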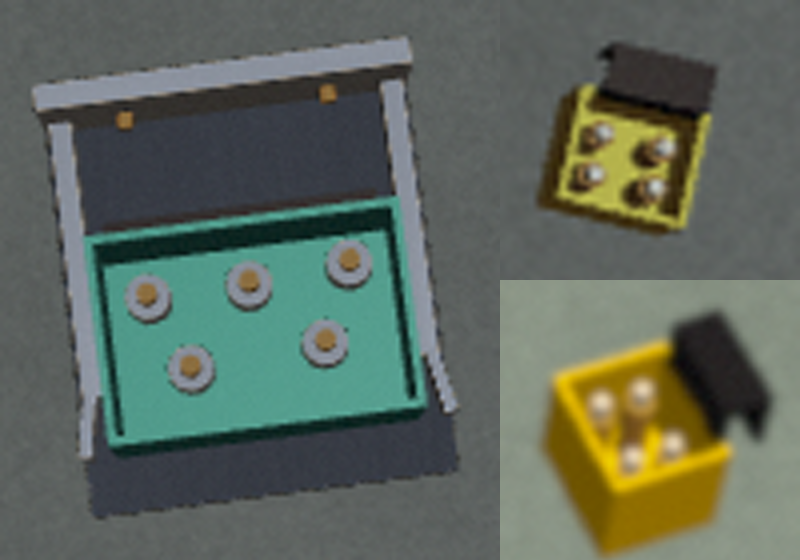

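The look-alikes for the bin are the small teal one in the bay at (320,202), the large teal one at (217,330) and the brown one at (420,315). I choose the small teal one in the bay. The caddy is the only yellow box, at (447,230), with its black hook at (452,217). The crop shows the bin between the rails with both brass pins bare, and the caddy upright.

```bash
python3 - <<'E'
from h import *
np.set_printoptions(precision=4,suppress=True)
C=lambda l:[(257+x/4,120+y/4) for x,y in l]; D=lambda l:[(425+(x-500)/6,205+y/6) for x,y in l]
yw=np.radians(8.3);ex=np.array([np.cos(yw),np.sin(yw)]);ey=np.array([-ex[1],ex[0]])
for nm,l,z,x in(("stop",[(38,110),(412,64)],.068,.072),("pins",[(125,120),(328,93)],.038,.062),("plate",[(97,517),(457,470)],.008,-.161)):
    p=onz("top",C(l),z)[:,:2];d=p[0]-p[1];print(nm,p,"w",np.linalg.norm(d),"yaw",np.degrees(np.arctan2(-d[0],d[1])),"origin",p.mean(0)-ex*x)
b=np.array([.565,.0066]);print("bin",b)
f=onz("top",D([(558,197),(685,232)]),.045)[:,:2];h=onz("top",D([(608,43),(718,65),(712,113),(600,93)]),.064)[:,:2]
for q in(f,h[:2],h[2:][::-1]):
    d=q[0]-q[1];print("caddy",q.mean(0),np.linalg.norm(d),np.degrees(np.arctan2(-d[0],d[1])))
y=np.radians(-13);c=np.array([np.cos(y),np.sin(y)])
print("origin from front",f.mean(0)+c*.0225,"hook",h.mean(0)-c*.029)
# side-view check of hook & box
E=lambda l:[(400+(x-500)/5,325+(y-280)/5) for x,y in l]
s=onz("side",E([(613,492),(555,378),(730,448)]),.045)[:,:2];print("side: front-right,front-left,back-right",s)
s2=(s[1]+s[2])/2;print("side centre",s2)
for P in((0.5655,.0066,.088),):print(proj("side",P))
E
```

```text
stop [[ 0.6878  0.1329]
 [ 0.7178 -0.0821]] w 0.2170192533304155 yaw 7.960903125606995 origin [0.6316 0.015 ]
pins [[ 0.6897  0.0848]
 [ 0.7076 -0.0345]] w 0.12064203301519785 yaw 8.538267845547258 origin [0.6373 0.0162]
plate [[ 0.4568  0.0982]
 [ 0.4886 -0.1152]] w 0.21571589496115431 yaw 8.466041143198755 origin [0.632  0.0147]
bin [0.565  0.0066]
caddy [ 0.4812 -0.2825] 0.05018132170993916 -14.561015494182303
caddy [ 0.5411 -0.2942] 0.04228808837198464 -10.501788354817633
caddy [ 0.5224 -0.2916] 0.042850811223375376 -9.271166683554984
origin from front [ 0.5031 -0.2876] hook [ 0.5035 -0.2864]
side: front-right,front-left,back-right [[ 0.4743 -0.3064]
 [ 0.4867 -0.2587]
 [ 0.5199 -0.3146]]
side centre [ 0.5033 -0.2866]
[[362.0853 221.9434]]
```

```bash
cat >> h.py <<'E'
from scipy.spatial.transform import Rotation as R
BO=np.array([.632,.0155]);BY=np.radians(8.35)
def bay(x,y,z): c,s=np.cos(BY),np.sin(BY);return [BO[0]+c*x-s*y,BO[1]+s*x+c*y,z]
def inbay(p): c,s=np.cos(BY),np.sin(BY);d=np.array(p[:2])-BO;return np.array([c*d[0]+s*d[1],-s*d[0]+c*d[1],p[2]])
def down(yaw,sg=1):
    y=sg*np.array([-np.sin(yaw),np.cos(yaw),0]);x=np.array([0,0,-1.])
    q=R.from_matrix(np.c_[x,y,np.cross(x,y)]).as_quat();return [q[3],*q[:3]]
E
python3 - <<'E'
from h import *
np.set_printoptions(precision=4,suppress=True)
P=bay(-.168,0,.2)
for sg in(1,-1):print(sg,robot.inverse_kinematics(P,down(BY,sg)))
sols=[(np.abs(np.array(j)-robot.read_qpos()).max(),sg) for sg in(1,-1) if (j:=robot.inverse_kinematics(P,down(BY,sg))) is not None]
sg=min(sols)[1];print("use",sg)
robot.gripper_close(30)
robot.move_ptp(P,down(BY,sg)); robot.move_l(bay(-.168,0,.034),vel=.15)
print(robot.read_time(),inbay(robot.read_ee_pos()),robot.read_ft_force())
print(robot.move_l(bay(-.055,0,.034),vel=.04,until_force=18))
print(robot.read_time(),inbay(robot.read_ee_pos()),robot.read_ft_force())
im=robot.snapshot("top");im2=robot.snapshot("side")
k=lambda a:cv2.resize(a,(390,400),interpolation=cv2.INTER_CUBIC)
cv2.imwrite("pics/push.png",np.hstack([k(im[120:250,257:384]),k(im2[160:300,300:437])])[:,:,::-1])
E
```

```text
1 [-0.2714  0.2115  1.7153 -0.      1.2147 -1.9879]
-1 [-0.2714  0.2115  1.7153 -0.      1.2147  1.1537]
use -1
4.3583 [-0.1676 -0.0001  0.0346] [ 0.4149  0.6393 -0.2796]
True
6.4167 [-0.0759  0.0004  0.0331] [ 0.1839 -0.0598  0.1497]
```

View pics/push.png

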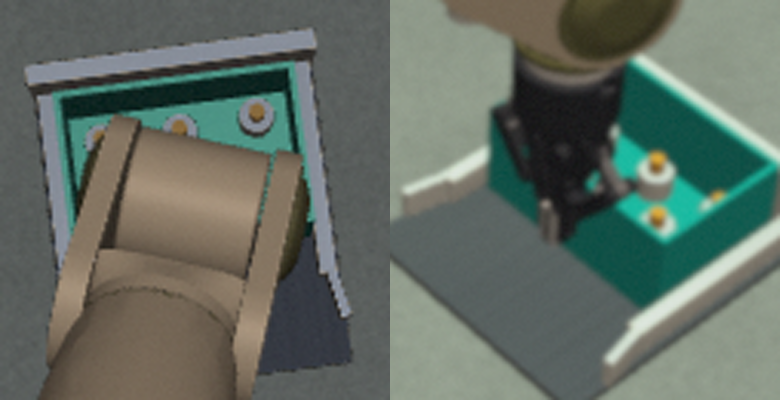

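Both views show the bin up against the stop. The fingers sit on the front face and the rear rim is at the stop. I'll press once more to confirm, then back off and measure the rim.

```bash
python3 - <<'E'
from h import *
np.set_printoptions(precision=4,suppress=True)
print(robot.move_l(bay(-.060,0,.034),vel=.02,until_force=25),inbay(robot.read_ee_pos()),robot.read_ft_force())
robot.move_l(bay(-.13,0,.034),vel=.15);robot.move_l(bay(-.16,0,.2),vel=.25)
y=np.radians(-13);robot.open_gripper();robot.move_ptp([.503,-.287,.16],down(y,-1))
print(robot.read_time(),robot.read_qpos())
t=robot.snapshot("top");s=robot.snapshot("side")
m=mask(t,(75,100,60),(95,255,255),(260,120,380,245))
c=max(cv2.findContours(m,cv2.RETR_EXTERNAL,cv2.CHAIN_APPROX_NONE)[0],key=cv2.contourArea)
r=cv2.minAreaRect((onz("top",c.reshape(-1,2),.088)[:,:2]*1000).astype(np.float32));print(r,inbay([r[0][0]/1e3,r[0][1]/1e3,0]))
k=lambda a:cv2.resize(a,(390,400),interpolation=cv2.INTER_CUBIC)
cv2.imwrite("pics/home.png",np.hstack([k(t[120:250,257:384]),k(s[270:400,380:507])])[:,:,::-1])
E
```

```text
True [-0.0764  0.0009  0.0321] [0.3608 0.4021 0.1373]
10.1 [-0.7189  0.4909  1.4295  0.0003  1.2211  1.0771]
((632.0021362304688, 16.66968536376953), (120.44388580322266, 178.64874267578125), 8.389545440673828) [0.0002 0.0012 0.    ]
```

View pics/home.png

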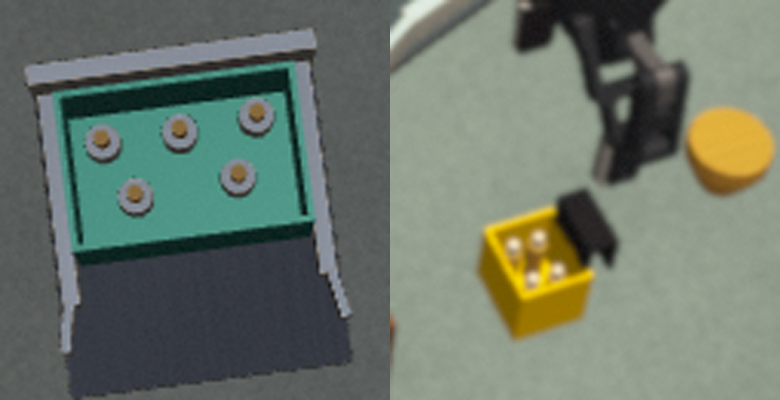

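The bin is home: rim centre at bay x = +0.2 mm, and the second press stopped at the same place. The caddy is undisturbed and the open gripper is above it. Next is the grasp and lift.

```bash
python3 - <<'E'
from h import *
np.set_printoptions(precision=4,suppress=True)
robot.move_l([.503,-.287,.010],vel=.12);print(robot.read_ee_pos(),robot.read_ft_force())
robot.gripper_close(35);print(robot.read_gripper_width(),robot.read_ee_pos())
z0=robot.read_ee_pos()[2]
robot.move_l([.503,-.287,.16],vel=.12)
robot.move_ptp(bay(-.0865-.02,.0012,.16),down(BY,-1))
print(robot.read_time(),inbay(robot.read_ee_pos()),robot.read_gripper_width(),robot.read_ft_force(),z0)
t=robot.snapshot("top");s=robot.snapshot("side")
cv2.imwrite("pics/t3.png",t[:,:,::-1]);cv2.imwrite("pics/s3.png",s[:,:,::-1])
k=lambda a:cv2.resize(a,(400,480),interpolation=cv2.INTER_CUBIC)
cv2.imwrite("pics/hover.png",np.hstack([k(t[130:250,270:370]),k(s[140:260,290:390])])[:,:,::-1])
E
```

```text
[ 0.5033 -0.2873  0.0107] [1.0602 0.1455 0.0279]
0.04959255313592109 [ 0.5032 -0.2871  0.0104]
14.5417 [-0.1064  0.0002  0.16  ] 0.04913791614927237 [ 0.3565  0.2028 -2.0526] 0.010431900053850186
```

View pics/hover.png

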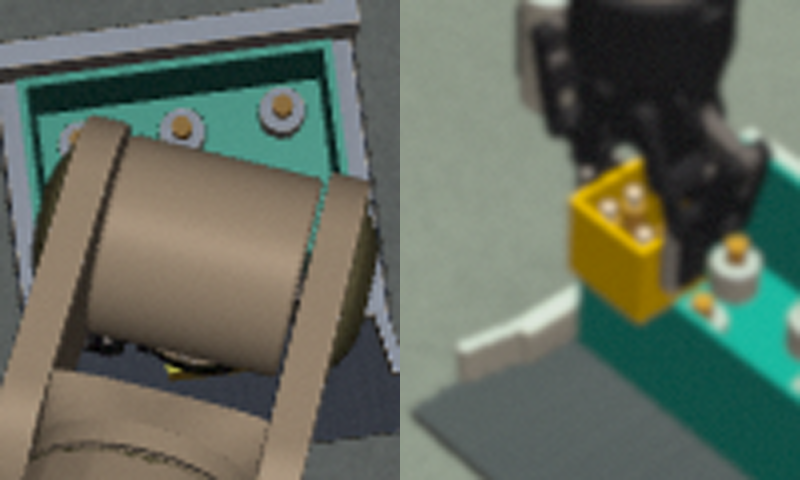

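```bash
python3 - <<'E'
from h import *
np.set_printoptions(precision=4,suppress=True)
E=lambda l:[(290+(x-400)/4,140+y/4) for x,y in l]
for l,z in(([(572,198),(640,248)],.1946),([(575,268),(640,323)],.1496)):
    p=onz("side",E(l),z);q=np.array([inbay(a) for a in p]);d=q[0]-q[1]
    print(q,"w",np.linalg.norm(d),"yaw",np.degrees(np.arctan2(-d[0],d[1])),"origin",q.mean(0)+[.0225,0,0])
s=cv2.imread("pics/s3.png")[:,:,::-1].copy()
pr=np.array([bay(-.1064+a,b,c) for a,b,c in((-.0225,.025,.1946),(-.0225,-.025,.1946),(-.0225,.025,.1496),(-.0225,-.025,.1496))])
print((proj("side",pr)-[290,140])*4+[400,0])
E
```

```text
[[-0.1279  0.0234  0.1946]
 [-0.1273 -0.0225  0.1946]] w 0.045861799531231845 yaw 0.8343810061726181 origin [-0.1051  0.0005  0.1946]
[[-0.1259  0.0224  0.1496]
 [-0.1279 -0.0256  0.1496]] w 0.048028935847194 yaw -2.4326400762357188 origin [-0.1044 -0.0016  0.1496]
[[568.1745 197.1458]
 [641.1735 252.4335]
 [566.6361 267.9336]
 [637.5702 323.2288]]
```

The held caddy checks out. The side view puts its origin within about 1–2 mm of the expected point in the gripper, and it is upright. Next I lower it onto the rim with a force guard; hung should be at TCP z ≈ 0.038, while a tongue landing on the rim would stop near 0.062.

```bash
python3 - <<'E'
from h import *
np.set_printoptions(precision=4,suppress=True)
robot.move_l(bay(-.0872,.001,.16),vel=.1);robot.move_l(bay(-.0872,.001,.075),vel=.1)
print(robot.move_l(bay(-.0872,.001,.0365),vel=.03,until_force=3.0))
p=robot.read_ee_pos();print(robot.read_time(),inbay(p),robot.read_ft_force())
s=robot.snapshot("side");cv2.imwrite("pics/hang.png",cv2.resize(s[150:280,290:430],(700,560)if 0 else (600,557),interpolation=cv2.INTER_CUBIC)[:,:,::-1])
E
```

```text
True
17.1083 [-0.0872  0.001   0.0383] [ 0.0418 -0.0856  3.1991]
```

View pics/hang.png

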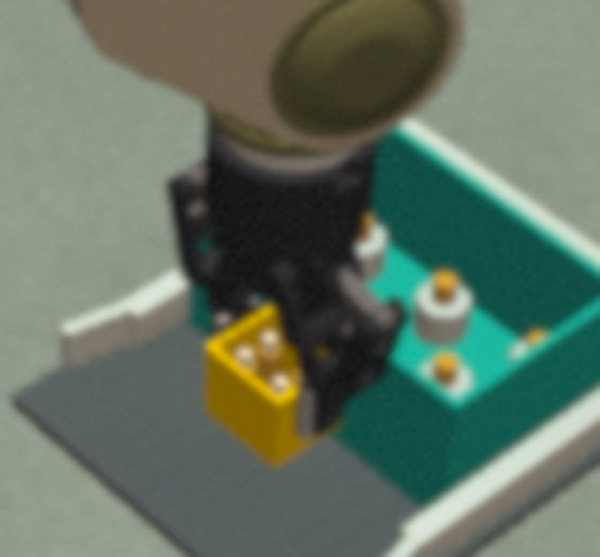

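Contact came at TCP z = 0.0383, which is the height where the bridge should meet the rim. The caddy sits outside the front wall. Releasing and retreating straight up.

```bash
python3 - <<'E'
from h import *
np.set_printoptions(precision=4,suppress=True)
robot.open_gripper();robot.sleep(.6)
print(robot.read_gripper_width(),robot.read_ft_force())
robot.move_l(bay(-.0872,.001,.16),vel=.06);robot.move_l(bay(-.15,.0,.25),vel=.2)
robot.move_ptp([.121,.511,.231],down(BY,-1)) if robot.inverse_kinematics([.121,.511,.231],down(BY,-1)) is not None else None
print(robot.read_time())
t=robot.snapshot("top");s=robot.snapshot("side")
m=mask(t,(75,100,60),(95,255,255),(260,120,380,232))
c=np.vstack([x for x in cv2.findContours(m,cv2.RETR_EXTERNAL,cv2.CHAIN_APPROX_NONE)[0]])
r=cv2.minAreaRect((onz("top",c.reshape(-1,2),.088)[:,:2]*1000).astype(np.float32));print(r,inbay([r[0][0]/1e3,r[0][1]/1e3,0]))
cv2.imwrite("pics/final.png",np.hstack([cv2.resize(t[130:260,270:370],(400,520),interpolation=cv2.INTER_CUBIC),cv2.resize(s[160:290,300:400],(400,520),interpolation=cv2.INTER_CUBIC)])[:,:,::-1])
E
```

```text
0.08571317868935732 [0.4741 0.7192 0.3798]
23.3583
((632.0078735351562, 16.63048553466797), (120.44388580322266, 178.72793579101562), 8.389545440673828) [0.0002 0.0011 0.    ]
```

View pics/final.png

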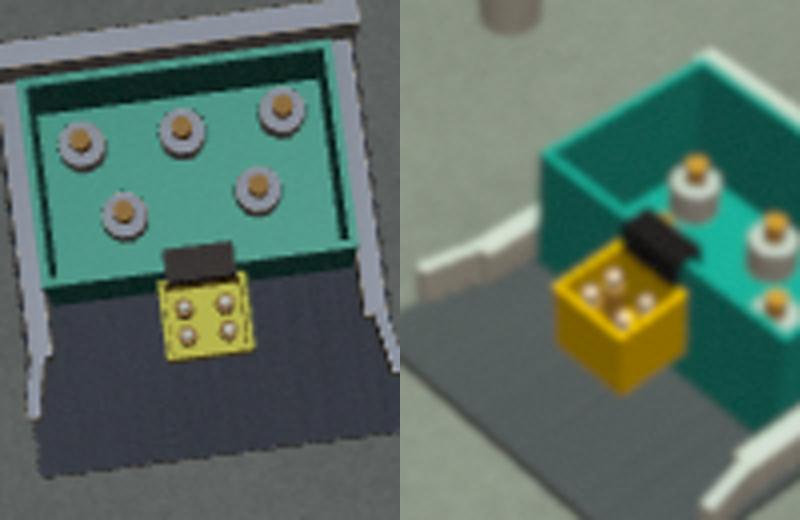

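The caddy hangs level by its hook over the middle of the front rim, with the hook at crop (198,262) in the top view. The bin is still at bay x = +0.2 mm and the gripper is clear. Handing in.

```bash
python3 -c "
from rig import robot
robot.job_done();print(robot.read_time())"
```

```text
the job is handed in; nothing more can be done
the job is handed in; nothing more can be done
```

The bin is home on the pins, the yellow caddy hangs by its hook over the middle of the front rim, and the job is handed in. The rig gave no verdict. My last clock reading, just before handing in, was 23.4 s of the 64 s.

- **Bin:** I pushed the small teal bin with shut fingers until the force rose. A second press stopped at the same place. After the caddy was hung, the rim centre still measured 0.2 mm from home and the bin looked upright.
- **Caddy:** I gripped it across its width and lowered it under a force guard. It touched at tool height 0.0383 m, against 0.0384 m expected. After I opened the gripper and moved away, both views showed it level and outside the bin. I judged its final position from the pictures and the tool position at release; I did not measure it again.
- **Bystanders:** The gripper's planned paths stayed clear of the bottle, cone foot and barrel. I did not measure them again at the end.

None of the checks failed. The only mismatches were within picture accuracy: the caddy sat 1–2 mm off in the gripper, and its yaw estimates spread over about 5°.

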